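Take the combination lock off the flavourings chest and show it open

TASK

Open the combination lock on the bakery's flavourings chest: turn its dial click by click until the white pointer clicks in at the red mark, then pull the shackle fully out, away from the lock body, while the lock still lies in its seat. Then lift the open lock off its seat and hold it up, dial face up and level, at least 10 cm above the seat; finish still holding it there, clear of everything else, with the shackle still pulled out. Leave the jar, the bowl and the cookie cutter where they are.

Things in the scene. Friction and masses are not known exactly. Their poses are not given: they have to be found in the camera images.
- chest: Low green metal chest fixed to the bench, 246 x 206 mm, lid 60 mm high; its yaw varies. Origin: centre of its underside on the bench, z up. Carries the grey lock seat (point seat) and the yellow hasp hook (point hook). Its x axis runs from the seat to the hook.
- seat (a point): Centre of the grey seat's top face, 90 mm above the bench, 30 mm above the lid; 87 mm (x) by 70 mm (y). Low rims 8 mm high surround the lock with 1.5 mm play; at both y sides they are gapped 40 mm wide in the middle, for fingers. Axes as the chest.
- hook (a point): Tip of the yellow hasp hook's head, at its top, 121 mm above the bench. A post 8 x 10 mm inside the shackle's loop; its head, 12 mm wide and 5 mm thick, reaches 12 mm beyond the post in +x, over the closed shackle's cross bar, so the closed lock cannot be lifted. With the shackle fully out the lock lifts straight up past it.
- lock: Loose combination lock lying dial up in the seat, 0.35 to 0.65 kg. Brass body 76 (x) by 56 (y) by 36 mm high, vertical sides. Origin: centre of its underside, starting at point seat with the chest's yaw. z up, x points to the shackle. The red mark is on its top face, on the +x side of the dial.
- dial (a joint): Angle of the black dial, rad, 0 to 3.3, growing clockwise seen from above. A spring notch clicks every 0.524 rad (pi/6); near a notch the freed dial settles into it. The opening notch, pointer at the red mark, is at 2.618 (within 0.1). Starts 0.8 to 2.3 rad short of it, rarely between notches: turn clockwise. Stepping over a click takes up to about 0.1 N m.
- dial_grip (a point): Middle of the dial's grip bar, on the dial axis (lock x = -8 mm, y = 0), 50 mm above the lock's underside. Bar 36 long, 12 thick, 20 mm tall (40 to 60 mm above the underside), on a disc 46 mm across, 4 mm thick. x runs along the bar to its white pointer end, z up. At the opening notch x is the lock's x.
- shackle (a joint): How far the shackle is pulled out, m: 0 closed, 0.024 fully out. Slides along the lock's +x, away from the body, against about 2 N of friction and stays where left; blocked (about 1.5 mm of play) unless the dial is at the opening notch.
- shackle_grip (a point): Midway between the shackle's legs, on their centre line: 18 mm above the lock's underside, lock x = 58 mm when closed; moves with the shackle. U of 10 mm round steel bar lying flat: legs along x, 46 mm over their outsides, cross bar 17 mm beyond this point. Axes as the lock. The lid is 48 mm below: the legs can be pinched across their outsides from above.
- jar: Bystander: lidded jar of sprinkles, 60 mm across, 90 mm high, standing on the bench. Origin: centre of its underside.
- bowl: Bystander: steel bowl 120 mm across, 60 mm high, on the bench. Origin: centre of its underside.
- cutter: Bystander: round copper cookie cutter ring, 36 mm across and 22 mm high, standing on the chest lid near the corner nearest the robot on its left. Origin: centre of its underside.
Things that resemble listed ones, but are neither listed nor needed, are in the scene too. Leave any green or purple look-alike of the lock alone.

How it is judged:
On the way, in this order (a step that is already met when the one before it is completed fails the run):
1. the dial is at the opening notch, the lock still in its seat and the shackle closed (value of joint dial between 2.468 and 2.768 rad and value of joint shackle below 0.006 m and z of lock in the frame of chest below 0.1 m), for 0.2 s.
2. the shackle is pulled out, the lock still in its seat (value of joint shackle above 0.019 m and z of lock in the frame of chest below 0.1 m and horizontal distance between lock and chest below 0.03 m), for 0.2 s.
At the end, for the whole second after the job is handed in: The lock is held in the fingers with its underside at least 90 mm above its seat (180 mm above the bench), still, dial face up within 0.3 rad of level, touching nothing but the gripper, and the shackle is at least 17 mm pulled out (z of lock in the frame of chest above 0.18 m and value of joint shackle above 0.017 m and angle between lock's own z axis and vertical below 0.3 rad and contact force between the fingers and lock above 1 N and contact force between lock and chest below 0.1 N and linear speed of lock below 0.05 m/s); the arm keeps its last pose, push and grip.
It fails at once if the jar, the bowl or the cookie cutter is moved by more than 25 mm (distance of any of jar, bowl, cutter from where it was at the start of the episode above 0.025 m).
It also fails if it takes over 69 s, if anything falls off the work surface, if the arm or the gripper's body presses on something with over 40 N, if the wrist force passes 120 N, or if a joint passes its speed limit or range.

ROBOT

A 6-joint arm with a two-finger parallel gripper is mounted at the origin on the work surface. World frame = base frame: x ahead of the robot, y to its left, z up, the work surface at z = 0. Lengths are in m, angles in rad, forces in N, time in s.
With the tool pointing down it reaches from about 0.375 to 0.9 m from the base axis. Payload 3.1 kg.
Tool frame: the origin (TCP) lies on the centre line of the jaws, within the pads' length; the fingertips stand 22 mm ahead of it and the grasp point (between the pads) lies 3 mm ahead of it; z points along the fingers, x is the direction in which the jaws open and shut, and the axes are right-handed (so a half turn about z gives the same grasp; the last joint's range is limited). The gripper opens to 87 mm and grips with 3 to 60 N. Pads are 19 mm wide; open, the fingers measure 117 mm over their backs; the gripper's body (75 mm by 190 mm) begins 51 mm behind the grasp point.
Start: joints at [0.938, 0.527, 1.433, -0, 1.181, -0.178], TCP at [0.275, 0.561, 0.245] pointing down, gripper open.
Joint ranges: [-3.08, 3.08], [-0.75, 2.2], [0.22, 2.44], [-1.43, 4.57], [0, 2.65], [-2.85, 2.85]. Speed limits (rad/s): [2.79, 2.79, 3.14, 3.14, 3.14, 3.14].

INTERFACE

Orientations are given as a unit quaternion [x, y, z, w].
In Python, from rig import robot, camera, order gives the robot as it stands.
- The arm moves only by the shell command python3 -m pendant 'ROWS' [OPENING] [FORCE]. ROWS is JSON, a list of rows, each a list of 2 entries, a list of its own where there are three numbers: the shift along the tool's x, y, z in mm, then the turn about the tool's z in degrees. A call has 1 to 8 rows; each row shifts and turns the commanded pose from where the row before left it, along the tool's axes as they then stand; what a row does not reach is not made up. A row lasts 1/8 s, in which the tool goes at most 62.5 mm and 10.7 degrees, less where a joint would pass 70% of its speed; a pose out of reach is approached as far as the arm can. A call with a gripper value outside its range is refused whole. OPENING is the finger opening in mm, from 0 to 87, set as the call begins (- or left out, the last holds). The fingers move at their own pace and stop on an object; FORCE is the grip in N (left out, the last holds). Time passes only in rows, so rows that do not move let the fingers close. It gives the time, the measured TCP pose, the force and the opening at its end, in the units of the state.
- robot.get_obs(): the state, without advancing time (a new reading comes with each control period).
- camera(name): name is "scene" or "top"; returns a dict with "pixels" (384x512x3 uint8, blue, green, red), "mtx" (3x3 intrinsics, pixels), "k1" (the pictures are not rectified: a ray, as slopes to the right and down, at radius r is drawn at 1 + k1 r^2 times it, then the intrinsics apply), "R" (3x3) and "t" (3): a world point X has camera coordinates R X + t. Camera axes: x right, y down, z forward; pixel columns grow to the right and rows downward; lengths in m; the calibration is good to about 2 mm. A picture is of the moment at which its call begins. There is no depth.
- order.hand_in(): hands the job in, once; it reports no verdict.
The state is a dict: "time": time; "q": joint angles; "joint_velocities": joint speeds; "joint_torque": joint torques, N m; "position": TCP position; "tool_rot": TCP orientation; "ft_force": force on the tool from outside, world axes, zero at the start; "moment": the same for the moment, N m; "grip_width": finger opening in m.
Only numpy, scipy, OpenCV 4.12 (cv2) and the standard library are available. Lean on these libraries where they do the work, as an engineer would, in place of code of your own. Each camera call takes 0.05 s, during which the arm holds its last target. There are 200 camera calls.

## Working session

There is one attempt and no reset: what is moved stays moved. The work goes in short steps, Python scripts to look and compute and a shell command to move; the robot and the scene stay as the last step left them, time stands still between calls to the robot, and variables do not carry over. Pictures are saved under pics/ and viewed, about 8 in all and at most 12, crops included, and the job is handed in when it is done.

```bash
ls; mkdir -p pics
cat > h.py <<'E'
import numpy as np, cv2
from rig import robot,camera,order
def ray(c,u,v):
    p=cv2.undistortPoints(np.array([[[u,v]]],float),c["mtx"],np.array([c["k1"],0,0,0,0.]) )[0,0]
    R=np.array(c["R"]);t=np.array(c["t"])
    return -R.T@t, R.T@np.array([p[0],p[1],1])
def at(c,u,v,z):
    o,d=ray(c,u,v); return o+d*(z-o[2])/d[2]
def proj(c,X):
    p=np.array(c["R"])@np.array(X)+np.array(c["t"]); a=p[:2]/p[2]; a=a*(1+c["k1"]*(a@a))
    return (np.array(c["mtx"])@[a[0],a[1],1])[:2]
E
python3 - <<'E'
from h import *
import pickle
cs={n:camera(n) for n in("scene","top")}
pickle.dump(cs,open("c0.pkl","wb"))
for n,c in cs.items():
    cv2.imwrite(f"pics/{n}0.png",c["pixels"]); print(n,c["mtx"],c["k1"],ray(c,256,192))
print(robot.get_obs())
E
```

```text
pics
scene [[472.14081052   0.         253.52778453]
 [  0.         472.14081052 195.0267064 ]
 [  0.           0.           1.        ]] 0.024011629797533487 (array([0.8207899 , 0.53800263, 1.22759456]), array([-0.24116061, -0.43246376, -0.86884128]))
top [[346.9281343    0.         248.88020284]
 [  0.         346.9281343  189.47710732]
 [  0.           0.           1.        ]] -0.06376283395516825 (array([0.43906128, 0.00736627, 1.09038778]), array([ 0.07042135, -0.02552228, -0.99742846]))
{'time': 0.1, 'q': array([ 9.37484344e-01,  5.28375422e-01,  1.43379776e+00, -6.56785782e-07,
        1.18140954e+00, -1.78517288e-01]), 'joint_velocities': array([-0.00056744, -0.00212057, -0.00323016, -0.00014124, -0.00059396,
        0.00062883]), 'joint_torque': array([-5.91413868e-05, -4.40987027e+01, -1.77150625e+01,  6.34762365e-02,
        5.33659535e-02, -1.54654094e-05]), 'position': array([0.27415176, 0.56095965, 0.24366059]), 'tool_rot': array([ 8.48314870e-01,  5.29491163e-01, -9.24130104e-04,  3.68882951e-04]), 'ft_force': array([ 0.32920535,  0.01528568, -0.06334761]), 'moment': array([-0.0089022 ,  0.01603185,  0.04820755]), 'grip_width': 0.08692188999373746}
```

View pics/top0.png

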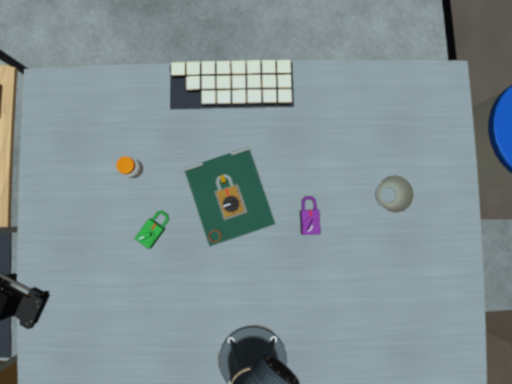

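View pics/scene0.png

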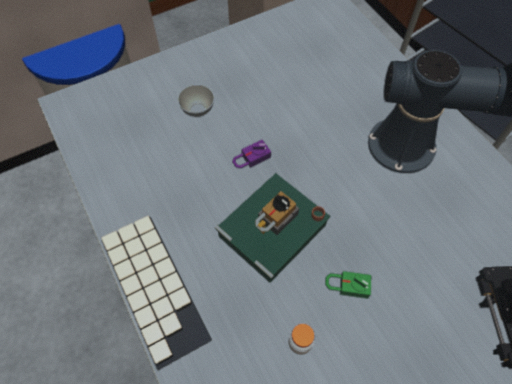

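Top view: brass lock on the green chest at (231,203), with its shackle up-left at (223,182). The green look-alike is at (151,231) and the purple one at (310,218). The jar is at (128,167), the bowl at (394,194) and the cutter ring at (214,237). The brass lock on the chest fits the description, so I'll confirm it with a crop and measure.

Run:
```python
from h import *
import pickle
cs=pickle.load(open("c0.pkl","rb"))
a=cs["top"]["pixels"][165:255,175:285]; b=cs["scene"]["pixels"][170:260,215:325]
A=cv2.resize(a,None,fx=3.6,fy=6*.6,interpolation=cv2.INTER_CUBIC);B=cv2.resize(b,None,fx=3.6,fy=3.6,interpolation=cv2.INTER_CUBIC)
cv2.imwrite("pics/crop0.png",np.hstack([A,B]))
for n,z in (("top",.126),("scene",.126)):
    c=cs[n];im=c["pixels"];hsv=cv2.cvtColor(im,cv2.COLOR_BGR2HSV)
    x0,y0=(210,175) if n=="top" else (252,188)
    m=cv2.inRange(hsv,(5,90,80),(25,255,255))
    k=np.zeros_like(m);
    if n=="top":k[180:222,210:252]=255
    else:k[186:232,252:302]=255
    m&=k
    ct=max(cv2.findContours(m,0,2)[0],key=cv2.contourArea)
    r=cv2.minAreaRect(ct);print(n,r)
    bx=cv2.boxPoints(r); print([at(c,*p,z).round(4).tolist() for p in bx])
c=cs["top"]
hsv=cv2.cvtColor(c["pixels"],cv2.COLOR_BGR2HSV)
m=cv2.inRange(hsv,(70,100,20),(95,255,120));m[:, :170]=0
m=cv2.morphologyEx(m,cv2.MORPH_CLOSE,np.ones((9,9)))
ct=max(cv2.findContours(m,0,2)[0],key=cv2.contourArea);r=cv2.minAreaRect(cv2.convexHull(ct));print(r)
P=np.array([at(c,*p,.06) for p in cv2.boxPoints(r)]);print(P.round(4),P.mean(0))
for i in range(4):
    d=P[(i+1)%4]-P[i];print(np.hypot(*d[:2]),np.degrees(np.arctan2(d[1],d[0])))
```

```text
top ((229.8000030517578, 200.8999786376953), (26.879358291625977, 19.922346115112305), 71.56504821777344)
[[0.5113, 0.0939, 0.126], [0.5279, 0.0409, 0.126], [0.4564, 0.0185, 0.126], [0.4399, 0.0712, 0.126]]
scene ((278.7500305175781, 206.75001525878906), (20.50609588623047, 28.284271240234375), 45.0)
[[0.5281, 0.043, 0.126], [0.4512, 0.0162, 0.126], [0.4402, 0.073, 0.126], [0.516, 0.098, 0.126]]
((228.9500274658203, 195.85000610351562), (80.005615234375, 67.040283203125), 71.56504821777344)
[[ 0.5866  0.1938  0.06  ]
 [ 0.6472  0.0019  0.06  ]
 [ 0.4182 -0.0685  0.06  ]
 [ 0.3596  0.1205  0.06  ]] [0.50290498 0.06190839 0.06      ]
0.20126587554305966 -72.4993452606828
0.23950276107292584 -162.90775941256965
0.1978927268622696 107.22906154168611
0.2385644621620688 17.901300569937778
```

View pics/crop0.png

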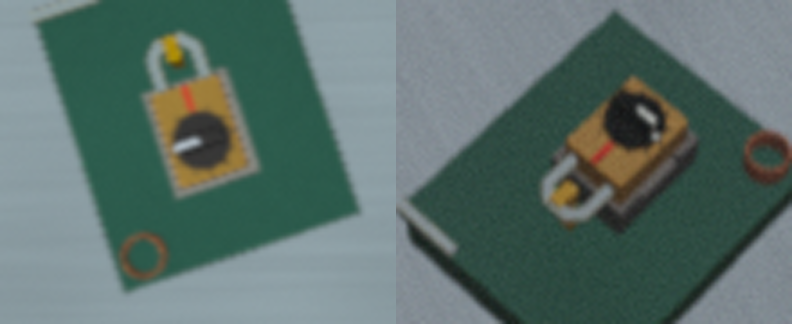

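```bash
cat >> h.py <<'E'
from scipy.spatial.transform import Rotation as Ro
def togo(target,yaw,o=None):
    "shift in tool axes (mm) now, tool turn (deg) to bring tool x to yaw deg (mod 180)"
    o=o or robot.get_obs(); R=Ro.from_quat(o["tool_rot"]).as_matrix()
    y=np.degrees(np.arctan2(R[1,0],R[0,0])); t=(y-yaw+90)%180-90
    print("pos",o["position"].round(4),"yaw",y.round(2),"tilt",R[:,2].round(3),"F",o["ft_force"].round(1),"w",round(o["grip_width"],4),"t",o["time"])
    print("shift mm",(R.T@(np.array(target)-o["position"])*1e3).round(1),"turn",t.round(1))
E
python3 - <<'E'
from h import *
import pickle
cs=pickle.load(open("c0.pkl","rb"))
for n,(u0,u1,v0,v1) in (("top",(220,244,193,216)),("scene",(272,292,194,214))):
    c=cs[n];h=cv2.cvtColor(c["pixels"],cv2.COLOR_BGR2HSV)[v0:v1,u0:u1]
    w=(h[...,1]<60)&(h[...,2]>130); d=h[...,2]<75
    f=lambda m:(np.argwhere(m).mean(0)[::-1]+[u0,v0])
    print(n,w.sum(),d.sum(),at(c,*f(w),.15).round(4),at(c,*f(d|w),.134).round(4), proj(c,[.476,.0535,.15]),f(w))
togo([.476,.0535,.25],17.5)
E
```

```text
top 40 140 [0.4727 0.0437 0.15  ] [0.4758 0.05   0.134 ] [230.34363268 203.34354204] [233.975 204.475]
scene 8 212 [0.4711 0.063  0.15  ] [0.4764 0.0529 0.134 ] [281.02774664 199.74597304] [284.5  201.75]
pos [0.2742 0.561  0.2437] yaw 63.94 tilt [-0.001 -0.002 -1.   ] F [ 0.3  0.  -0.1] w 0.0869 t 0.1
shift mm [-367.2  404.2   -5.8] turn 46.4
```

```bash
python3 -m pendant '[[[-30,33,0],0],[[-41,45,0],0],[[-41,45,0],0],[[-41,45,0],0],[[-41,45,0],0],[[-41,45,0],0],[[-41,45,0],0],[[-41,45,0],0]]' 45 20
python3 -m pendant '[[[-30,33,0],0],[[-20,23,0],0],[[0,0,0],9],[[0,0,0],9],[[0,0,0],9],[[0,0,0],9],[[0,0,0],10],[[0,0,0],0]]'
python3 - <<'E'
from h import *
togo([.476,.0535,.25],17.5)
c=camera("top");s=camera("scene")
a=c["pixels"][165:255,175:285]; b=s["pixels"][170:260,215:325]
f=lambda a:cv2.resize(a,None,fx=3.6,fy=3.6,interpolation=cv2.INTER_CUBIC)
cv2.imwrite("pics/crop1.png",np.hstack([f(a),f(b)]))
E
```

```text
time: 1.1
position: [0.4482, 0.1219, 0.2444]
tool_rot: [0.848, 0.529, 0.0, -0.0]
ft_force: [1.1, 1.0, -0.6]
grip_width: 0.0451
time: 2.1
position: [0.476, 0.0543, 0.2443]
tool_rot: [0.988, 0.157, -0.0, -0.0]
ft_force: [-0.1, 0.2, -1.0]
grip_width: 0.045
pos [0.476  0.0543 0.2443] yaw 18.06 tilt [-0.001  0.    -1.   ] F [-0.1  0.2 -1. ] w 0.045 t 2.1
shift mm [-0.2  0.8 -5.7] turn 0.6
```

View pics/crop1.png

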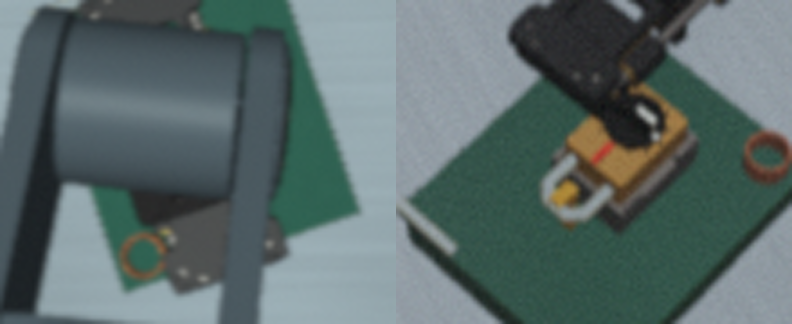

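Run:
```python
from h import *
import pickle
cs=pickle.load(open("c0.pkl","rb"));c=cs["top"];s=cs["scene"]
f=lambda u,v:(175+u/3.6-.36,165+v/3.6-.36); g=lambda u,v:(215+(u-396)/3.6-.36,170+v/3.6-.36)
for q in((172,150),(200,140)):print(at(c,*f(*q),.15).round(4))
for q in((637,106),(657,128)):print(at(s,*g(*q),.15).round(4))
for A in (90,107.5,120):
  e=[.476+.018*np.cos(np.radians(A)),.0535+.018*np.sin(np.radians(A)),.15]
  print(A,[((proj(c,e)-[175,165]+.36)*3.6).round(), ((proj(s,e)-[215,170]+.36)*3.6+[396,0]).round()])
```

```text
[0.4684 0.0751 0.15  ]
[0.4755 0.0539 0.15  ]
[0.4737 0.0525 0.15  ]
[0.4704 0.075  0.15  ]
90 [array([177., 140.]), array([648., 128.])]
107.5 [array([178., 147.]), array([654., 123.])]
120 [array([180., 152.]), array([657., 120.])]
```

The pointer lies at about 105° in world, roughly 90° short of the mark. I'll lower onto the bar and grip it.

```bash
python3 -m pendant '[[[0,1,25],0.5],[[0,0,30],0],[[0,0,20],0],[[0,0,8],0],[[0,0,5],0],[[0,0,0],0]]'
python3 -m pendant '[[[0,0,0],0],[[0,0,0],0],[[0,0,0],0],[[0,0,0],0],[[0,0,0],0]]' 0 30
```

```text
time: 2.95
position: [0.4768, 0.0533, 0.1568]
tool_rot: [0.988, 0.152, 0.0, 0.0]
ft_force: [-0.2, 0.1, 0.1]
grip_width: 0.0449
time: 3.58
position: [0.4762, 0.0533, 0.1567]
tool_rot: [0.988, 0.152, -0.0, 0.0]
ft_force: [-0.6, -0.2, 2.6]
grip_width: 0.0115
```

```bash
python3 -m pendant '[[[0,0,0],10],[[0,0,0],10],[[0,0,0],10],[[0,0,0],10],[[0,0,0],10],[[0,0,0],10],[[0,0,0],10],[[0,0,0],10]]'
python3 -m pendant '[[[0,0,0],10],[[0,0,0],0],[[0,0,0],0]]'; python3 -c "
from h import *
togo([.476,.0535,.1567],-72.5);print(robot.get_obs()['moment'])"
```

```text
time: 4.58
position: [0.4776, 0.0529, 0.1567]
tool_rot: [0.853, -0.521, 0.001, -0.0]
ft_force: [0.6, -2.0, -0.0]
grip_width: 0.0118
time: 4.95
position: [0.4776, 0.0529, 0.1568]
tool_rot: [0.807, -0.591, 0.001, -0.0]
ft_force: [0.9, -3.2, 0.4]
grip_width: 0.0117
pos [0.4776 0.0529 0.1568] yaw -72.42 tilt [ 0.002 -0.001 -1.   ] F [ 0.9 -3.2  0.4] w 0.0117 t 4.95
shift mm [-1.1  1.4  0.1] turn 0.1
[-0.57267331 -0.21779934 -0.06473937]
```

```bash
python3 -m pendant '[[[0,0,0],0],[[0,0,0],0],[[0,0,-30],0],[[0,0,-50],0],[[0,0,-10],0],[[0,0,0],0]]' 65 20
python3 - <<'E'
from h import *
togo([.540,.073,.22],-72.5)
s=camera("scene")
b=s["pixels"][170:260,215:325]
cv2.imwrite("pics/crop2.png",cv2.resize(b,None,fx=5,fy=5,interpolation=cv2.INTER_CUBIC))
E
```

```text
time: 5.7
position: [0.4761, 0.0536, 0.2467]
tool_rot: [0.806, -0.592, 0.0, -0.0]
ft_force: [0.2, 0.1, -0.8]
grip_width: 0.0613
pos [0.4761 0.0536 0.2467] yaw -72.53 tilt [ 0.  0. -1.] F [ 0.2  0.1 -0.8] w 0.0613 t 5.7
shift mm [  0.7 -66.7  26.7] turn -0.0
```

View pics/crop2.png

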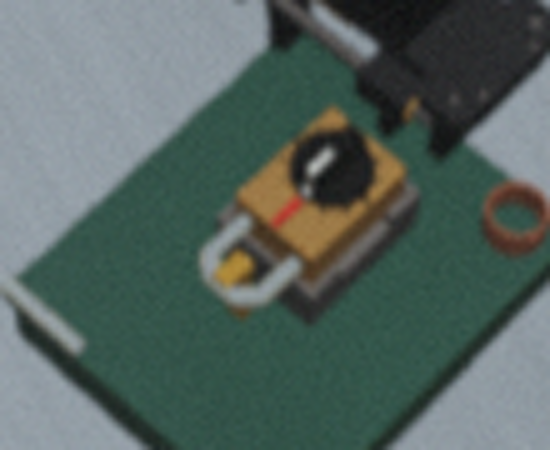

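The pointer at (318,160) lines up with the red mark at (288,212), and the shackle is still closed. Next is the shackle.

```bash
python3 -m pendant '[[[0,-33,0],0],[[0.7,-34,20],0],[[0,0,40],0],[[0,0,40],0],[[0,0,20],0],[[0,0,8],0],[[0,0,4],0],[[0,0,0],0]]' 65 20
python3 -m pendant '[[[0,0,0],0],[[0,0,0],0],[[0,0,0],0],[[0,0,0],0]]' 0 20; python3 -c "
from h import *
togo([.540,.073,.114],-72.5)"
```

```text
time: 6.75
position: [0.5408, 0.0728, 0.1147]
tool_rot: [0.806, -0.592, 0.0, -0.0]
ft_force: [0.5, -0.5, 0.3]
grip_width: 0.0649
time: 7.25
position: [0.5412, 0.0726, 0.1151]
tool_rot: [0.806, -0.592, 0.001, -0.0]
ft_force: [-0.1, 0.2, 2.5]
grip_width: 0.0455
pos [0.5412 0.0726 0.1151] yaw -72.55 tilt [ 0.001 -0.    -1.   ] F [-0.1  0.2  2.5] w 0.0455 t 7.25
shift mm [-0.8  1.   1.1] turn -0.0
```

```bash
python3 -m pendant '[[[0,-4,0],0],[[0,-4,0],0],[[0,-4,0],0],[[0,-4,0],0],[[0,-4,0],0],[[0,-4,0],0],[[0,-1.5,0],0],[[0,0,0],0]]'; python3 -c "
from h import *
togo([.540,.073,.114],-72.5)"
```

```text
time: 8.25
position: [0.5646, 0.0804, 0.1143]
tool_rot: [0.806, -0.592, -0.0, 0.0]
ft_force: [-1.8, -3.2, 3.1]
grip_width: 0.0456
pos [0.5646 0.0804 0.1143] yaw -72.53 tilt [-0.001 -0.    -1.   ] F [-1.8 -3.2  3.1] w 0.0456 t 8.25
shift mm [-0.4 25.7  0.3] turn -0.0
```

```bash
python3 -m pendant '[[[0,-2,0],0],[[0,0,0],0],[[0,0,0],0]]'; python3 -m pendant '[[[0,0,0],0],[[0,0,0],0],[[0,0,-30],0],[[0,0,-60],0],[[0,0,-50],0],[[0,50,0],0],[[0,0,0],0]]' 80
python3 - <<'E'
from h import *
togo([.484,.056,.25],-72.5)
s=camera("scene")
b=s["pixels"][170:260,215:325]
cv2.imwrite("pics/crop3.png",cv2.resize(b,None,fx=5,fy=5,interpolation=cv2.INTER_CUBIC))
E
```

```text
time: 8.62
position: [0.5653, 0.0812, 0.1141]
tool_rot: [0.806, -0.592, -0.001, 0.001]
ft_force: [-4.1, -3.6, 3.0]
grip_width: 0.0449
time: 9.5
position: [0.5153, 0.0665, 0.2546]
tool_rot: [0.806, -0.592, -0.002, 0.001]
ft_force: [0.3, 0.8, 0.0]
grip_width: 0.0795
pos [0.5153 0.0665 0.2546] yaw -72.61 tilt [-0.003  0.001 -1.   ] F [0.3 0.8 0. ] w 0.0795 t 9.5
shift mm [ 0.7 33.   4.7] turn -0.1
```

View pics/crop3.png

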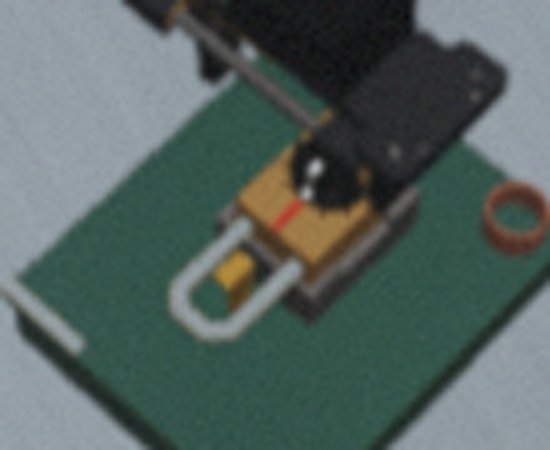

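The shackle is fully out: cross bar at (210,325), clear of the hook at (238,270). Now I'll grip the body.

```bash
python3 -m pendant '[[[0.7,31,0],0],[[0,0,0],0],[[0,0,40],0],[[0,0,50],0],[[0,0,25],0],[[0,0,14],0],[[0,0,8],0],[[0,0,0],0]]' 80 20
python3 -m pendant '[[[0,0,0],0],[[0,0,0],0],[[0,0,0],0],[[0,0,0],0],[[0,0,0],0],[[0,0,0],0]]' 0 60; python3 -c "
from h import *
togo([.486,.0565,.117],-72.5)"
```

```text
time: 10.55
position: [0.4905, 0.0561, 0.1176]
tool_rot: [0.806, -0.592, 0.0, -0.0]
ft_force: [-0.3, 0.6, 0.3]
grip_width: 0.0799
time: 11.3
position: [0.4899, 0.0565, 0.1181]
tool_rot: [0.806, -0.592, -0.0, -0.0]
ft_force: [-1.6, 2.0, 5.8]
grip_width: 0.0556
pos [0.4899 0.0565 0.1181] yaw -72.6 tilt [ 0.     0.001 -1.   ] F [-1.6  2.   5.8] w 0.0556 t 11.3
shift mm [-1.2  3.7  1.1] turn -0.1
```

```bash
python3 -m pendant '[[[0,0,-5],0],[[0,0,-10],0],[[0,0,-20],0],[[0,0,-25],0],[[0,0,-25],0],[[0,0,-25],0],[[0,0,-20],0],[[0,0,-10],0]]'; python3 -m pendant '[[[0,0,0],0],[[0,0,0],0],[[0,0,0],0],[[0,0,0],0]]'
python3 - <<'E'
from h import *
togo([.486,.0565,.258],-72.5)
f=lambda b:cv2.resize(b,None,fx=3,fy=3,interpolation=cv2.INTER_CUBIC)
s=camera("scene");print(proj(s,[.485,.057,.25]))
cv2.imwrite("pics/crop4.png",f(s["pixels"][120:270,200:360]))
E
```

```text
time: 12.3
position: [0.4897, 0.0559, 0.2586]
tool_rot: [0.806, -0.592, 0.001, -0.0]
ft_force: [0.2, 0.4, -4.8]
grip_width: 0.0555
time: 12.8
position: [0.4895, 0.0561, 0.2569]
tool_rot: [0.806, -0.592, -0.001, 0.0]
ft_force: [-1.3, 0.1, -5.5]
grip_width: 0.0557
pos [0.4895 0.0561 0.2569] yaw -72.56 tilt [-0.001  0.    -1.   ] F [-1.3  0.1 -5.5] w 0.0557 t 12.8
shift mm [-1.5  3.2 -1.1] turn -0.1
[280.50715724 182.49356724]
```

View pics/crop4.png

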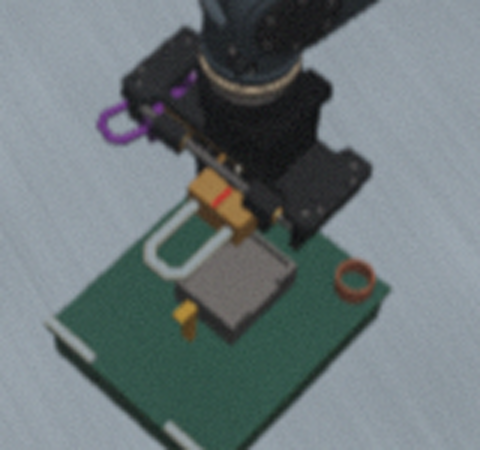

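The lock is at (222,205) with its shackle out at (175,262). It is clear of the empty seat and level, and the cutter is undisturbed.

```bash
python3 -c "
from h import *
order.hand_in()
togo([.49,.056,.257],-72.5)"
```

```text
the job is handed in; nothing more can be done
the job is handed in; nothing more can be done
```

The lock is open, and I handed the job in with the arm still holding it up, dial face up.

- **Dial:** I turned it 90° clockwise. The camera showed the pointer in line with the red mark and the shackle still closed.
- **Shackle:** I pulled it until the force rose, about 25 mm at the tool. The picture showed it fully out and clear of the hook, with the lock still in its seat.
- **Lift:** I gripped the body by its sides at 60 N and raised it about 139 mm above the seat.

The last reading before handing in, at about 12.8 s, gave an opening of 55.7 mm, about 5.5 N of load and a vertical tool. The last picture showed the lock looking level, the shackle out and the cutter on its spot.

The jar and bowl were not in that picture, but the arm never went near them. A reading I tried after handing in was refused, so I have none from then. No check failed or disagreed.

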